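Pack the game pieces down the blue-footed gift tube

ROBOT

A 6-joint arm with a two-finger parallel gripper is mounted at the origin on the work surface. World frame = base frame: x ahead of the robot, y to its left, z up, the work surface at z = 0. Lengths are in m, angles in degrees, forces in N, time in s.
With the tool pointing down it reaches from about 0.4 to 0.825 m from the base axis. Payload 7 kg.
Tool frame: the origin (TCP) lies between the finger pads; the fingertips stand 22 mm ahead of it and the grasp point (between the pads) lies 3 mm ahead of it; z points along the fingers, y is the line along which they close (so a half turn about z gives the same grasp; the last joint's range is limited). The gripper opens to 88 mm and grips with 3 to 60 N. Pads are 19 mm wide; open, the fingers measure 130 mm over their backs; the gripper's body (78 mm by 193 mm) begins 47 mm behind the grasp point.
Start: joints at [-54.196, 20.546, 0.682, 0, -70.136, -16.507], TCP at [0.223, -0.637, 0.249] pointing down, gripper open.
Joint ranges: [-176.03, 176.03], [-82.01, 121.73], [-58.28, 71.71], [-173.87, 95.51], [-174.79, -0.11], [-173.66, 173.66]. Speed limits (degrees/s): [136.94, 136.94, 172.46, 180, 180, 180].

INTERFACE

Orientations are given as [roll, pitch, yaw] about the fixed x, y, z axes, in that order (R = Rz(yaw) Ry(pitch) Rx(roll)).
In Python, from plant import ctrl gives the robot as it stands.
- The arm moves only by the tool apply_moves, never from a script. Its argument "targets" is a list of rows, each an object with "travel": the shift along the tool's x, y, z in mm, a list of three; "roll": the turn about the tool's z in degrees; "jaw": the finger opening in mm, from 0 to 87.6. In form: [{"travel": [tx, ty, tz], "roll": roll, "jaw": jaw}, ...]. A call has 1 to 10 rows; each row shifts and turns the commanded pose from where the row before left it, along the tool's axes as they then stand; what a row does not reach is not made up. A row lasts 1/10 s, in which the tool goes at most 50 mm and 8.59 degrees, less where a joint would pass 70% of its speed; a pose out of reach is approached as far as the arm can. A call with a gripper value outside its range is refused whole. The fingers move at their own pace and stop on an object; the grip force is fixed at half the most. Time passes only in rows, so rows that do not move let the fingers close. It gives the time, the measured TCP pose, the force, the opening and the grip force at its end, in the units of the state.
- ctrl.get_obs(): the state, without advancing time (a new reading comes with each control period).
- ctrl.snapshot(name): name is "side" or "top"; returns the picture (480x640x3 uint8, red, green, blue); there is no depth.
- ctrl.calibration(name): a dict with "K" (3x3 intrinsics, pixels), "extrinsics" (4x4, takes a point from camera to world coordinates). Camera axes: x right, y down, z forward; pixel columns grow to the right and rows downward; lengths in m; the calibration is good to about 2 mm. A picture is of the moment at which its call begins. calibration takes no time and is no camera call.
- ctrl.close_job(): hands the job in; it is judged then, once.
The state is a dict: "clock": time; "joint_pos": joint angles; "qvel": joint speeds; "tau": joint torques, N m; "tool_pos": TCP position; "orientation": TCP orientation; "force": force on the tool from outside, world axes, zero at the start; "moment": the same for the moment, N m; "opening": finger opening in m; "gripper_force": force on a finger pad.
Only numpy, scipy, OpenCV 4.12 (cv2) and the standard library are available. Lean on these libraries where they do the work, as an engineer would, in place of code of your own. Each camera call takes 0.05 s, during which the arm holds its last target. There are 200 camera calls.

TASK

The wooden game pieces have jammed part-way down the clear gift tube with the blue foot. Take the red-handled rod from its wooden stand, push the pieces down that tube with it until they bottom out, pressing firmly, then let go and leave the rod standing in the tube on top of the pieces. Leave the pieces in the yellow-footed tube alone.

Things in the scene. Friction and masses are not known exactly. Their poses are not given: they have to be found in the camera images.
- rod_grip (a point): Centre of the red plastic handle of the packing rod: the place to grip. The rod is 175 mm long: a wooden shaft 16 mm thick with a round red handle 24 mm thick and 67 mm long at its top. This point is on the rod's axis, 140 mm above its flat lower end and 35 mm below its top; the point's z axis points up along the rod. It starts upright in a 20 mm wide, 35 mm deep hole in a dark wooden block 80 x 80 x 45 mm that is fixed to the counter; weight about 70 g.
- blue_mouth (a point): Centre of the open mouth of the clear tube with the blue foot and blue bands; z axis up along the tube. The tube is upright and fixed to the counter, its mouth 120 mm above the counter, inner width 42 mm, outer width 48 mm, wall 3 mm, foot 90 mm wide; its inner floor lies 105 mm below the mouth.
- blue_pieces (a joint): How far the stack of three round wooden game pieces (38 mm wide, 36 mm high together, the middle one red) has gone down the blue-footed tube, in m. The top of the stack lies 15 mm plus this value below the mouth. 0.054 is fully down on the tube's floor (top of the stack 69 mm below the mouth). The pieces slide with about 4 N of drag and stay where they are left; a firm press at the bottom is about 10 to 15 N.
- yellow_top (a point): Centre of the top of the similar stack (middle piece green) in the other clear tube, with the yellow foot and yellow bands, otherwise the same as the blue-footed one. Not to be moved.
Mind the look-alikes: they are no part of the job. What is shaped like the part that bears rod_grip but green is not meant.

How it is judged:
By the outcome, as a careful person would: the job done as asked, in the order asked, and still so for the second after the job is handed in, with the robot touching nothing.
It also fails if it takes over 42 s, if anything falls off the work surface, if the arm or the gripper's body presses on something with over 40 N, if the wrist force passes 120 N, or if a joint passes its speed limit or range.

## Working session

There is one attempt and no reset: what is moved stays moved. The work goes in short steps, Python scripts to look and compute and a tool call to move; the robot and the scene stay as the last step left them, time stands still between calls to the robot, and variables do not carry over. Pictures are saved under pics/ and viewed, at most 10 in all, crops included, and the job is handed in when it is done.

Besides the shell and the picture viewer there is one more tool, called after "Emit:" as a command line: name --argument value ..., lists and objects as JSON in quotes. apply_moves: Moves the arm, as the interface text tells. Its arguments: {"type":"object","properties":{"targets":{"type":"array","items":{"type":"object","properties":{"travel":{"type":"array","items":{"type":"number"}},"roll":{"type":"number"},"jaw":{"type":"number"}}}}},"required":["targets"]}

```bash
mkdir -p pics; python3 - <<'E'
from plant import ctrl
import cv2,numpy as np
o=ctrl.get_obs();print({k:np.round(o[k],3) for k in ('clock','tool_pos','orientation','opening','force')})
for n in('side','top'):
    im=ctrl.snapshot(n);cv2.imwrite(f'pics/{n}0.png',im[:,:,::-1]);c=ctrl.calibration(n);print(n,np.round(c['K'],1).tolist(),np.round(c['extrinsics'],3).tolist())
E
```

```text
{'clock': np.float64(0.0), 'tool_pos': array([ 0.223, -0.637,  0.248]), 'orientation': array([ 1.79907e+02, -8.00000e-03, -1.60710e+02]), 'opening': np.float64(0.088), 'force': array([ 0.423,  0.922, -0.317])}
side [[541.3, 0.0, 323.5], [0.0, 541.3, 236.0], [0.0, 0.0, 1.0]] [[-0.895, -0.338, 0.292, 0.306], [-0.446, 0.656, -0.609, 0.44], [0.014, -0.675, -0.738, 0.659], [0.0, 0.0, 0.0, 1.0]]
top [[489.8, 0.0, 316.9], [0.0, 489.8, 240.6], [0.0, 0.0, 1.0]] [[0.013, -0.997, 0.073, 0.446], [-1.0, -0.013, -0.006, -0.015], [0.007, -0.072, -0.997, 0.925], [0.0, 0.0, 0.0, 1.0]]
```

View pics/side0.png

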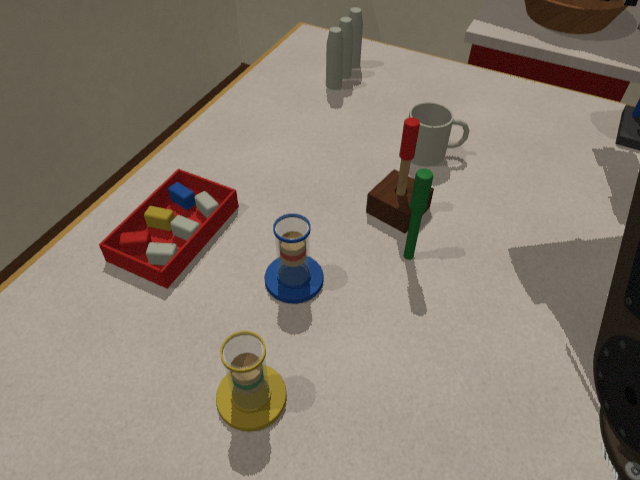

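View pics/top0.png

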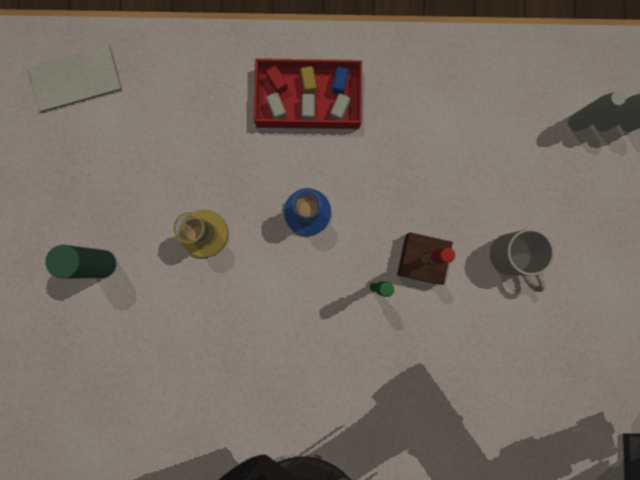

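The side view shows the red-handled rod (410,140) in its dark block (400,200), the green look-alike beside it (420,180), the blue tube (mouth at 292,228) and the yellow one (244,350). In the top view the rod top is at (443,256), the blue tube at (307,208) and the green rod at (384,289).

```bash
cat > h.py <<'E'
import cv2,numpy as np
from plant import ctrl
def ray(n,uv):
    c=ctrl.calibration(n);E=c['extrinsics'];d=E[:3,:3]@np.linalg.solve(c['K'],[uv[0],uv[1],1.]);return E[:3,3],d/np.linalg.norm(d)
def plane(n,uv,z):
    o,d=ray(n,uv);return o+d*(z-o[2])/d[2]
def tri(a,b):
    r=[ray('side',a),ray('top',b)];P=[np.eye(3)-np.outer(d,d) for o,d in r]
    return np.linalg.solve(sum(P),sum(p@o for p,(o,d) in zip(P,r)))
def proj(n,p):
    c=ctrl.calibration(n);q=c['K']@(np.linalg.inv(c['extrinsics'])@np.r_[p,1])[:3];return q[:2]/q[2]
def mask(im,col,roi):
    h=cv2.cvtColor(im,cv2.COLOR_RGB2HSV);H,S,V=[h[:,:,i].astype(int) for i in range(3)]
    m={'red':(H<8)|(H>172),'blue':(H>100)&(H<125),'green':(H>50)&(H<85),'yellow':(H>20)&(H<35),'brown':(H<20)&(V<90)}[col]&(S>110)&(V>30)
    o=np.zeros(m.shape,np.uint8);x0,y0,x1,y1=roi;o[y0:y1,x0:x1]=m[y0:y1,x0:x1];return o
E
python3 - <<'E'
from h import *
s=cv2.imread('pics/side0.png')[:,:,::-1];t=cv2.imread('pics/top0.png')[:,:,::-1]
def info(im,col,roi):
    m=mask(im,col,roi);n,l,st,c=cv2.connectedComponentsWithStats(m)
    i=1+np.argmax(st[1:,4]);p=np.argwhere(l==i)[:,::-1].astype(np.float32);print(col,st[i],c[i].round(1),cv2.minAreaRect(p));return c[i],p
rs,_=info(s,'red',(390,110,430,165));rt,_=info(t,'red',(425,235,465,275))
g=tri(rs,rt);print('red tri',g.round(4))
gs,_=info(s,'green',(395,160,440,265));gt,_=info(t,'green',(365,275,400,305));print('green tri',tri(gs,gt).round(4))
bs,p=info(s,'blue',(255,245,330,305));print('foot side',plane('side',cv2.fitEllipse(cv2.convexHull(p))[0],.01).round(4))
ms,p=info(s,'blue',(265,208,320,244));e=cv2.fitEllipse(cv2.convexHull(p));print(e,'mouth side',plane('side',e[0],.118).round(4))
bt,p=info(t,'blue',(275,180,340,240));e=cv2.minEnclosingCircle(p);print('foot top',e,plane('top',e[0],.01).round(4))
dt,p=info(t,'brown',(390,225,460,290))
r=(400,180,470,310)
A=cv2.resize(s[105:275,355:455],None,fx=3.4,fy=3.4,interpolation=cv2.INTER_CUBIC)
B=cv2.resize(t[175:310,270:470],None,fx=2.2,fy=2.2,interpolation=cv2.INTER_CUBIC)
W=np.zeros((590,790,3),np.uint8);W[:578,:340]=A;W[:297,345:785]=B
C=cv2.resize(s[205:305,255:330],None,fx=2.8,fy=2.8,interpolation=cv2.INTER_CUBIC);W[305:585,345:555]=C
cv2.imwrite('pics/c1.png',W[:,:,::-1])
E
```

```text
red [399 117  21  44 636] [409.1 138.1] ((408.93243408203125, 138.4053955078125), (15.45350456237793, 43.89453125), 9.462322235107422)
red [431 247  24  17 329] [442.4 255.3] ((442.5, 255.0), (16.0, 23.0), 90.0)
red tri [ 0.4809 -0.2185  0.1528]
green [ 404  169   29   90 1168] [417.4 207.9] ((416.19232177734375, 213.53846740722656), (17.062103271484375, 91.19400024414062), 11.309932708740234)
green [371 282  22  14 208] [382.8 288.3] ((381.5, 288.5), (13.0, 21.0), 90.0)
green tri [ 0.4276 -0.131   0.1043]
blue [ 265  257   58   46 1929] [293.7 281.2] ((293.59796142578125, 279.8414611816406), (44.732032775878906, 57.31077194213867), 88.02507019042969)
foot side [0.5643 0.0027 0.01  ]
blue [274 214  36  29 193] [291.6 230.1] ((291.5, 228.0), (28.0, 35.0), 90.0)
((291.4917297363281, 227.9182891845703), (28.58449363708496, 37.31395721435547), 87.4981689453125) mouth side [5.658e-01 1.000e-04 1.180e-01]
blue [ 285  189   45   46 1185] [307.3 214. ] ((307.0, 211.5), (45.0, 44.0), 90.0)
foot top ((307.0664367675781, 211.75070190429688), 23.07606315612793) [ 0.5666 -0.0014  0.01  ]
brown [ 401  234   51   50 1694] [424.3 258.7] ((425.2374267578125, 258.4973449707031), (44.44676208496094, 42.90168380737305), 11.888657569885254)
```

View pics/c1.png

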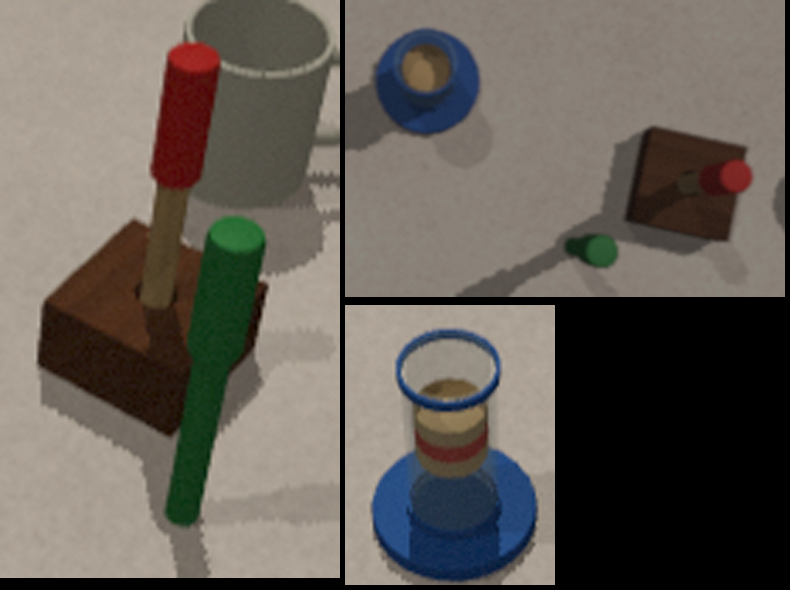

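The crops show the rod standing almost upright in the block, top disc at about side (412,122) and top (447,255). The blue tube has its stack high up, with its mouth ring centred at side (291.5,228).

```bash
cat >> h.py <<'E'
from scipy.spatial.transform import Rotation as Ro
def go(x,y,z):
    o=ctrl.get_obs();R=Ro.from_euler('xyz',o['orientation'],degrees=True);p=np.array(o['tool_pos'])
    print('t',round(float(o['clock']),2),'tcp',p.round(4),'ori',np.round(o['orientation'],2),'F',np.round(o['force'],2),'M',np.round(o['moment'],2),'open',np.round(o['opening'],4),'travel mm',(1000*R.inv().apply(np.array([x,y,z])-p)).round(1))
E
python3 - <<'E'
from h import *
print('rod top',tri((412,122),(447.3,255)).round(4),plane('top',(447.3,255),.185).round(4),plane('side',(412,122),.185).round(4))
print('shaft at block side',plane('side',(355+158/3.4,105+295/3.4),.047).round(4),'top',plane('top',(270+343/2.2,175+184/2.2),.05).round(4))
print('mouth top',plane('top',(270+(427-345)/2.2,175+62/2.2),.12).round(4))
print('mouth pred top px',proj('top',[.566,-.0005,.12]))
print('green base',plane('side',(408,258),0).round(4))
go(.481,-.218,.249)
E
```

```text
rod top [ 0.4801 -0.2179  0.1831] [ 0.4804 -0.2173  0.185 ] [ 0.479  -0.2154  0.185 ]
shaft at block side [ 0.4773 -0.2137  0.047 ] top [ 0.4797 -0.2157  0.05  ]
mouth top [ 0.5664 -0.0032  0.12  ]
mouth pred top px [305.63730556 203.37596124]
green base [ 0.4255 -0.1231  0.    ]
t 0.1 tcp [ 0.2229 -0.6367  0.2477] ori [ 1.7991e+02 -1.0000e-02 -1.6071e+02] F [-0.84  0.58 -0.28] M [ 0.02  0.01 -0.07] open 0.0879 travel mm [-381.9  309.9   -0.9]
```

Emit:
apply_moves --targets '[{"travel":[-15,12,0],"roll":0,"jaw":60},{"travel":[-30,24,0],"roll":0,"jaw":60},{"travel":[-35,28,0],"roll":0,"jaw":60},{"travel":[-35,28,0],"roll":0,"jaw":60},{"travel":[-35,28,0],"roll":0,"jaw":60},{"travel":[-35,28,0],"roll":0,"jaw":60},{"travel":[-35,28,0],"roll":0,"jaw":60},{"travel":[-35,28,0],"roll":0,"jaw":60},{"travel":[-35,28,0],"roll":0,"jaw":60},{"travel":[-20,16,0],"roll":0,"jaw":60}]'

```text
clock: 1.1
tool_pos: [0.4347, -0.2976, 0.2486]
orientation: [180.0, 0.0, -160.6]
force: [0.2, 0.2, -0.2]
opening: 0.0601
gripper_force: 0.0
```

```bash
python3 -c "
from h import *
go(.480,-.217,.249)"
```

```text
t 1.1 tcp [ 0.4347 -0.2976  0.2486] ori [ 1.7999e+02  3.0000e-02 -1.6059e+02] F [ 0.18  0.23 -0.24] M [ 0.01 -0.01 -0.02] open 0.0601 travel mm [-69.5  60.9  -0.3]
```

Emit:
apply_moves --targets '[{"travel":[-20,18,0],"roll":0,"jaw":60},{"travel":[-30,26,0],"roll":0,"jaw":60},{"travel":[-20,17,0],"roll":0,"jaw":60},{"travel":[0,0,0],"roll":0,"jaw":60},{"travel":[0,0,0],"roll":0,"jaw":60}]'

```text
clock: 1.6
tool_pos: [0.4795, -0.2189, 0.2484]
orientation: [180.0, -0.0, -160.6]
force: [-0.0, -0.6, 0.2]
opening: 0.0605
gripper_force: 0.0
```

```bash
python3 - <<'E'
from h import *
go(.480,-.217,.153)
s=ctrl.snapshot('side');t=ctrl.snapshot('top')
W=np.zeros((600,800,3),np.uint8)
W[:600,:400]=cv2.resize(s[60:285,330:480],(400,600));W[:400,400:]=cv2.resize(t[180:330,370:520],(400,400))
cv2.imwrite('pics/c2.png',W[:,:,::-1])
E
```

```text
t 1.6 tcp [ 0.4795 -0.2189  0.2484] ori [ 1.7998e+02 -2.0000e-02 -1.6060e+02] F [-0.04 -0.6   0.2 ] M [-0.03  0.04 -0.  ] open 0.0605 travel mm [-1.1  1.6 95.4]
```

View pics/c2.png

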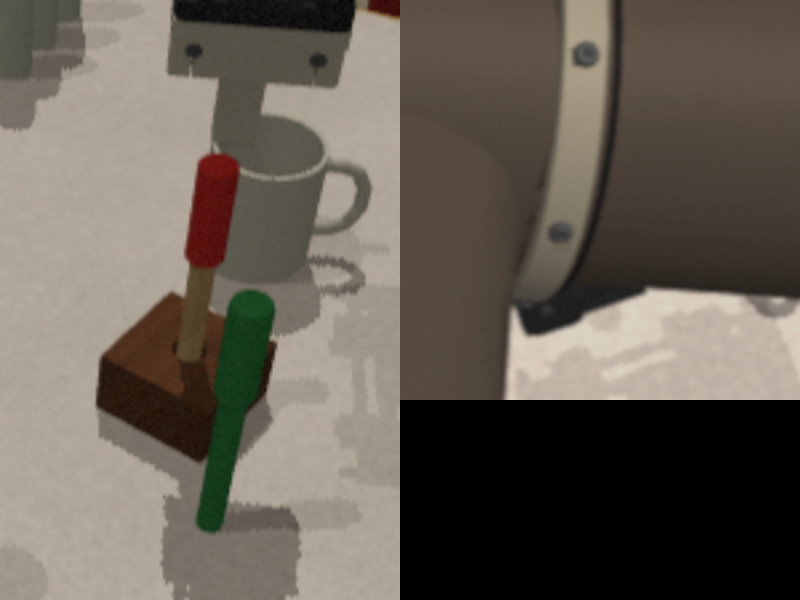

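The side crop shows the gripper above the rod, with the near finger's tip at about (237,145) in the crop and the rod top at (218,163). The top view is hidden by the arm. I'll check the sideways alignment numerically.

```bash
python3 - <<'E'
from h import *
o=ctrl.get_obs();R=Ro.from_euler('xyz',o['orientation'],degrees=True)
for p in ([0,0,0],[0,0,.022],[0,.03,.022],[0,-.03,.022],[0,.035,.022],[.0095,.035,.022],[-.0095,.035,.022],[.0125,.035,0.022]):
    w=np.array(o['tool_pos'])+R.apply(p);u=proj('side',w);print(p,w.round(3),u.round(1),'crop',((u-[330,60])*600/225).round())
for z in(.185,.15,.047):
    u=proj('side',[.48,-.217,z]);print(z,u.round(1),'crop',((u-[330,60])*600/225).round())
E
```

```text
[0, 0, 0] [ 0.479 -0.22   0.248] [419.2  82.5] crop [238.  60.]
[0, 0, 0.022] [ 0.479 -0.22   0.226] [417.   96.1] crop [232.  96.]
[0, 0.03, 0.022] [ 0.469 -0.192  0.226] [416.8 108.2] crop [231. 129.]
[0, -0.03, 0.022] [ 0.489 -0.248  0.226] [417.2  84.7] crop [232.  66.]
[0, 0.035, 0.022] [ 0.468 -0.187  0.226] [416.7 110.3] crop [231. 134.]
[0.0095, 0.035, 0.022] [ 0.459 -0.19   0.226] [423.6 110.8] crop [250. 136.]
[-0.0095, 0.035, 0.022] [ 0.477 -0.184  0.226] [409.8 109.7] crop [213. 132.]
[0.0125, 0.035, 0.022] [ 0.456 -0.191  0.226] [425.8 111. ] crop [256. 136.]
0.185 [411.8 121.2] crop [218. 163.]
0.15 [408.7 140.3] crop [210. 214.]
0.047 [400.7 190. ] crop [188. 347.]
```

Emit:
apply_moves --targets '[{"travel":[-1,1.5,10],"roll":0,"jaw":60},{"travel":[0,0,20],"roll":0,"jaw":60},{"travel":[0,0,25],"roll":0,"jaw":60},{"travel":[0,0,25],"roll":0,"jaw":60},{"travel":[0,0,15],"roll":0,"jaw":60},{"travel":[0,0,0],"roll":0,"jaw":40},{"travel":[0,0,0],"roll":0,"jaw":30}]'

```text
clock: 2.4
tool_pos: [0.4797, -0.2186, 0.1535]
orientation: [180.0, -0.0, -160.7]
force: [1.3, 0.8, -0.5]
opening: 0.0492
gripper_force: 0.0
```

Emit:
apply_moves --targets '[{"travel":[0,0,0],"roll":0,"jaw":15},{"travel":[0,0,0],"roll":0,"jaw":10},{"travel":[0,0,0],"roll":0,"jaw":10},{"travel":[0,0,0],"roll":0,"jaw":10},{"travel":[0,0,0],"roll":0,"jaw":10}]'

```text
clock: 2.9
tool_pos: [0.4805, -0.2182, 0.1542]
orientation: [-180.0, 0.1, -160.7]
force: [0.1, -0.3, 4.3]
opening: 0.0241
gripper_force: 30.0
```

Emit:
apply_moves --targets '[{"travel":[0,0,-5],"roll":0,"jaw":10},{"travel":[0,0,-10],"roll":0,"jaw":10},{"travel":[0,0,-15],"roll":0,"jaw":10},{"travel":[0,0,-20],"roll":0,"jaw":10},{"travel":[0,0,-25],"roll":0,"jaw":10},{"travel":[0,0,-25],"roll":0,"jaw":10},{"travel":[0,0,-25],"roll":0,"jaw":10},{"travel":[0,0,-20],"roll":0,"jaw":10},{"travel":[0,0,-10],"roll":0,"jaw":10},{"travel":[0,0,0],"roll":0,"jaw":10}]'

```text
clock: 3.9
tool_pos: [0.4805, -0.2182, 0.3101]
orientation: [-179.9, 0.1, -160.7]
force: [0.7, 0.0, -1.4]
opening: 0.0237
gripper_force: 30.0
```

```bash
python3 -c "
from h import *
go(.566,-.001,.308)"
```

```text
t 3.9 tcp [ 0.4805 -0.2182  0.3101] ori [-1.7994e+02  1.4000e-01 -1.6070e+02] F [ 0.71  0.02 -1.41] M [ 0.05 -0.03 -0.05] open 0.0237 travel mm [-152.5  176.7    2.3]
```

Emit:
apply_moves --targets '[{"travel":[-10,12,0],"roll":0,"jaw":10},{"travel":[-18,21,0],"roll":0,"jaw":10},{"travel":[-22,25,0],"roll":0,"jaw":10},{"travel":[-22,25,0],"roll":0,"jaw":10},{"travel":[-22,25,0],"roll":0,"jaw":10},{"travel":[-22,25,0],"roll":0,"jaw":10},{"travel":[-20,25,0],"roll":0,"jaw":10},{"travel":[-12,14,0],"roll":0,"jaw":10},{"travel":[-4,5,0],"roll":0,"jaw":10},{"travel":[0,0,0],"roll":0,"jaw":10}]'

```text
clock: 4.9
tool_pos: [0.5648, -0.0005, 0.3076]
orientation: [180.0, -0.1, -160.7]
force: [0.6, -0.7, -0.0]
opening: 0.0235
gripper_force: 30.0
```

```bash
python3 - <<'E'
from h import *
go(.566,-.001,.308)
s=ctrl.snapshot('side');t=ctrl.snapshot('top')
cv2.imwrite('pics/side3.png',s[:,:,::-1])
W=np.zeros((600,800,3),np.uint8)
W[:600,:450]=cv2.resize(s[60:320,210:405],(450,600));W[:350,450:]=cv2.resize(t[120:300,220:400],(350,350))
cv2.imwrite('pics/c3.png',W[:,:,::-1])
for z in (.168,.24,.31): print(z,((proj('side',[.566,-.001,z])-[210,60])*600/260).round())
E
```

```text
t 4.9 tcp [ 5.648e-01 -5.000e-04  3.076e-01] ori [ 1.7999e+02 -1.0000e-01 -1.6065e+02] F [ 0.64 -0.73 -0.02] M [ 0.    0.02 -0.08] open 0.0235 travel mm [-1.  -0.9 -0.4]
0.168 [186. 326.]
0.24 [182. 226.]
0.31 [177. 113.]
```

View pics/c3.png

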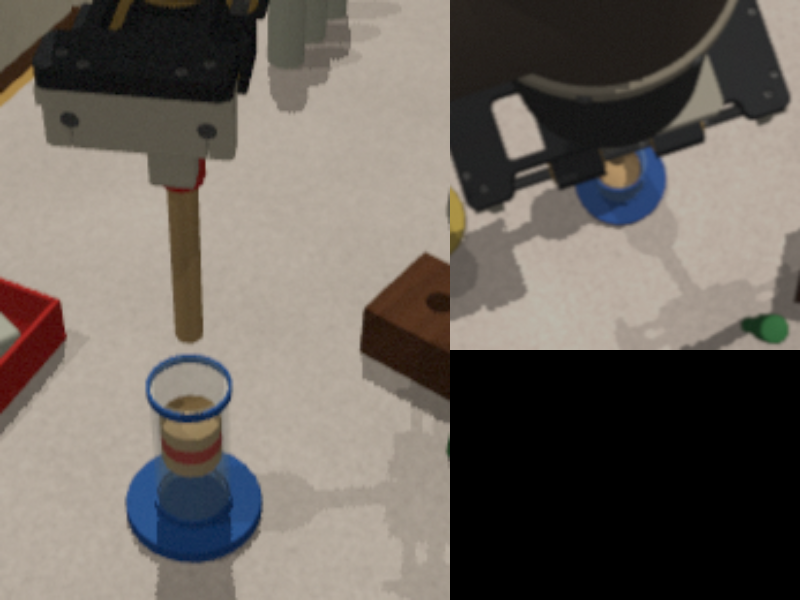

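The side crop shows the rod upright in the gripper with its tip at (189,332), directly over the blue mouth at (189,387). I'll lower it into the tube.

Emit:
apply_moves --targets '[{"travel":[-1,-1,5],"roll":0,"jaw":10},{"travel":[0,0,10],"roll":0,"jaw":10},{"travel":[0,0,12],"roll":0,"jaw":10},{"travel":[0,0,12],"roll":0,"jaw":10},{"travel":[0,0,8],"roll":0,"jaw":10},{"travel":[0,0,5],"roll":0,"jaw":10},{"travel":[0,0,5],"roll":0,"jaw":10},{"travel":[0,0,5],"roll":0,"jaw":10}]'

```text
clock: 5.8
tool_pos: [0.5664, -0.0013, 0.2464]
orientation: [-180.0, 0.0, -160.7]
force: [0.8, -0.2, -0.9]
opening: 0.0233
gripper_force: 30.0
```

Emit:
apply_moves --targets '[{"travel":[0,0,5],"roll":0,"jaw":10},{"travel":[0,0,5],"roll":0,"jaw":10},{"travel":[0,0,5],"roll":0,"jaw":10},{"travel":[0,0,5],"roll":0,"jaw":10}]'

```text
clock: 6.2
tool_pos: [0.5666, -0.0014, 0.2268]
orientation: [-180.0, 0.1, -160.7]
force: [-1.4, 0.2, 3.3]
opening: 0.0237
gripper_force: 30.0
```

Emit:
apply_moves --targets '[{"travel":[0,0,5],"roll":0,"jaw":10},{"travel":[0,0,5],"roll":0,"jaw":10},{"travel":[0,0,5],"roll":0,"jaw":10},{"travel":[0,0,4],"roll":0,"jaw":10}]'

```text
clock: 6.6
tool_pos: [0.5664, -0.0014, 0.2072]
orientation: [-180.0, 0.0, -160.7]
force: [-0.2, 0.2, 2.6]
opening: 0.0235
gripper_force: 30.0
```

Drag of about 3–4 N means the pieces are being pushed. The floor should come in about 12 mm.

Emit:
apply_moves --targets '[{"travel":[0,0,3],"roll":0,"jaw":10},{"travel":[0,0,3],"roll":0,"jaw":10},{"travel":[0,0,2],"roll":0,"jaw":10}]'

```text
clock: 6.9
tool_pos: [0.5664, -0.0014, 0.1994]
orientation: [-180.0, 0.0, -160.7]
force: [-0.2, 1.0, 3.2]
opening: 0.0235
gripper_force: 30.0
```

Emit:
apply_moves --targets '[{"travel":[0,0,1],"roll":0,"jaw":10},{"travel":[0,0,1],"roll":0,"jaw":10}]'

```text
clock: 7.1
tool_pos: [0.5663, -0.0014, 0.1975]
orientation: [-180.0, 0.0, -160.7]
force: [0.2, 0.5, 2.6]
opening: 0.0233
gripper_force: 30.0
```

Emit:
apply_moves --targets '[{"travel":[0,0,1],"roll":0,"jaw":10}]'

```text
clock: 7.2
tool_pos: [0.5664, -0.0014, 0.1966]
orientation: [180.0, 0.0, -160.7]
force: [-0.4, 0.6, 2.3]
opening: 0.0235
gripper_force: 30.0
```

Emit:
apply_moves --targets '[{"travel":[0,0,1],"roll":0,"jaw":10}]'

```text
clock: 7.3
tool_pos: [0.5663, -0.0014, 0.1956]
orientation: [-180.0, 0.0, -160.7]
force: [0.4, 0.2, 3.2]
opening: 0.0233
gripper_force: 30.0
```

Emit:
apply_moves --targets '[{"travel":[0,0,0.5],"roll":0,"jaw":10}]'

```text
clock: 7.4
tool_pos: [0.5664, -0.0014, 0.1952]
orientation: [-180.0, 0.0, -160.7]
force: [-0.4, 1.0, 6.3]
opening: 0.0234
gripper_force: 30.0
```

Emit:
apply_moves --targets '[{"travel":[0,0,0.5],"roll":0,"jaw":10}]'

```text
clock: 7.5
tool_pos: [0.5666, -0.0014, 0.1952]
orientation: [-180.0, 0.0, -160.7]
force: [-1.6, 0.3, 8.9]
opening: 0.0234
gripper_force: 30.0
```

Emit:
apply_moves --targets '[{"travel":[0,0,0.5],"roll":0,"jaw":10}]'

```text
clock: 7.6
tool_pos: [0.5668, -0.0014, 0.1951]
orientation: [-180.0, 0.1, -160.7]
force: [-2.4, 0.9, 11.6]
opening: 0.0236
gripper_force: 30.0
```

The stack bottomed at 0.1952, as predicted. I'll press a touch more and hold.

Emit:
apply_moves --targets '[{"travel":[0,0,0.4],"roll":0,"jaw":10},{"travel":[0,0,0],"roll":0,"jaw":10},{"travel":[0,0,0],"roll":0,"jaw":10},{"travel":[0,0,0],"roll":0,"jaw":10}]'

```text
clock: 8.0
tool_pos: [0.5668, -0.0014, 0.1951]
orientation: [-180.0, 0.1, -160.7]
force: [-0.6, 0.0, 11.7]
opening: 0.0234
gripper_force: 30.0
```

```bash
python3 - <<'E'
from h import *
go(.566,-.001,.195)
s=ctrl.snapshot('side')
W=cv2.resize(s[100:320,200:400],None,fx=2.7,fy=2.7,interpolation=cv2.INTER_CUBIC)
cv2.imwrite('pics/c4.png',W[:,:,::-1])
E
```

```text
t 8.0 tcp [ 0.5668 -0.0014  0.1951] ori [-1.7996e+02  1.0000e-01 -1.6067e+02] F [-0.63  0.05 11.66] M [ 0.36  1.01 -0.01] open 0.0234 travel mm [0.6 0.7 0.1]
```

View pics/c4.png

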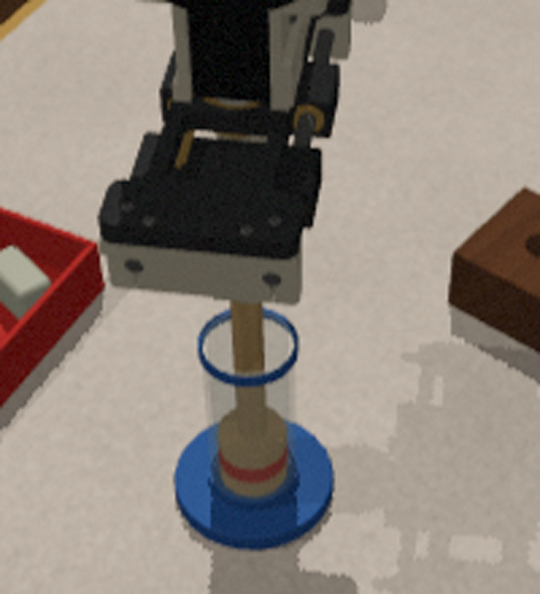

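The picture shows the stack on the tube's floor (crop 253,465) with the rod's shaft upright on it. Next I'll relax the press, open gently and retreat straight up.

Emit:
apply_moves --targets '[{"travel":[0,0,-0.6],"roll":0,"jaw":10},{"travel":[0,0,-0.6],"roll":0,"jaw":10},{"travel":[0,0,0],"roll":0,"jaw":10}]'

```text
clock: 8.35
tool_pos: [0.5664, -0.0014, 0.1952]
orientation: [-180.0, 0.0, -160.7]
force: [-0.4, 0.7, 5.9]
opening: 0.0236
gripper_force: 30.0
```

Emit:
apply_moves --targets '[{"travel":[0,0,0],"roll":0,"jaw":26},{"travel":[0,0,0],"roll":0,"jaw":28},{"travel":[0,0,0],"roll":0,"jaw":32},{"travel":[0,0,0],"roll":0,"jaw":40},{"travel":[0,0,0],"roll":0,"jaw":50},{"travel":[0,0,0],"roll":0,"jaw":60},{"travel":[0,0,0],"roll":0,"jaw":70},{"travel":[0,0,0],"roll":0,"jaw":70}]'

```text
clock: 9.15
tool_pos: [0.5663, -0.0015, 0.1948]
orientation: [-180.0, -0.0, -160.7]
force: [-0.1, 0.5, -0.4]
opening: 0.0662
gripper_force: 0.0
```

```bash
python3 - <<'E'
from h import *
go(.566,-.001,.195)
s=ctrl.snapshot('side')
W=cv2.resize(s[100:320,200:400],None,fx=2.7,fy=2.7,interpolation=cv2.INTER_CUBIC)
cv2.imwrite('pics/c5.png',W[:,:,::-1])
E
```

```text
t 9.15 tcp [ 0.5663 -0.0015  0.1948] ori [-180.    -0.  -160.7] F [-0.12  0.49 -0.44] M [0.05 0.01 0.  ] open 0.0662 travel mm [ 0.1  0.5 -0.2]
```

View pics/c5.png

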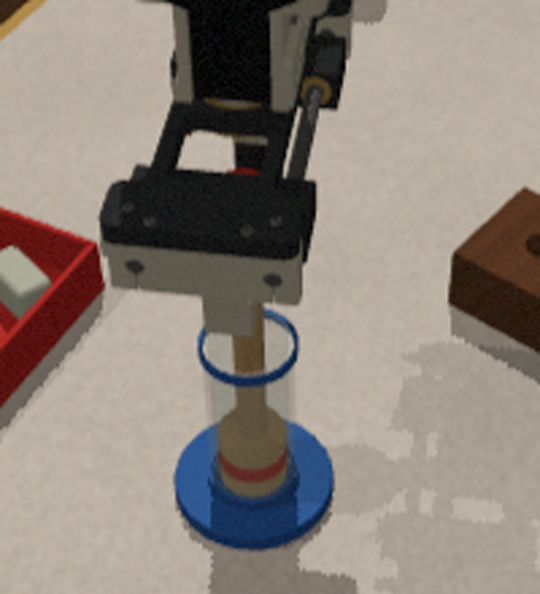

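The rod stands free between the open fingers, with its shaft still upright at (250,360) in the crop. Moving straight up.

Emit:
apply_moves --targets '[{"travel":[0,0,-5],"roll":0,"jaw":80},{"travel":[0,0,-10],"roll":0,"jaw":80},{"travel":[0,0,-15],"roll":0,"jaw":80},{"travel":[0,0,-20],"roll":0,"jaw":80},{"travel":[0,0,-20],"roll":0,"jaw":80},{"travel":[0,0,-20],"roll":0,"jaw":80},{"travel":[0,0,-20],"roll":0,"jaw":80},{"travel":[0,0,-10],"roll":0,"jaw":80},{"travel":[0,0,0],"roll":0,"jaw":80},{"travel":[0,0,0],"roll":0,"jaw":80}]'

```text
clock: 10.2
tool_pos: [0.566, -0.0014, 0.3144]
orientation: [180.0, -0.0, -160.7]
force: [-0.8, -0.5, -1.3]
opening: 0.0802
gripper_force: 0.0
```

```bash
python3 - <<'E'
from h import *
go(.566,-.001,.315)
s=ctrl.snapshot('side');cv2.imwrite('pics/side6.png',s[:,:,::-1])
E
```

```text
t 10.2 tcp [ 0.566  -0.0014  0.3144] ori [ 1.7998e+02 -2.0000e-02 -1.6071e+02] F [-0.82 -0.54 -1.33] M [-0.03 -0.01  0.  ] open 0.0802 travel mm [-0.2  0.3 -0.6]
```

View pics/side6.png

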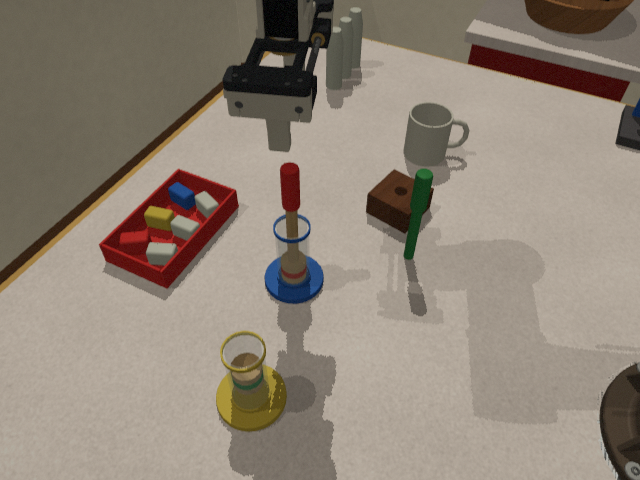

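The rod stands upright in the blue tube (290,165 to 293,255) on the bottomed stack. The gripper is clear and the yellow tube is untouched.

```bash
python3 -c "
from plant import ctrl
print(ctrl.close_job())"
```

```text
the job is handed in; nothing more can be done
None
```

The job is handed in: the pieces in the blue-footed tube are pushed down to its floor and pressed with about 12 N, the red-handled rod stands free on top of them, and the yellow-footed tube was left alone (10.2 s of the 42 s used).

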